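Level the midsole marking stand and hold its cam lever at full lift

ROBOT

A 6-joint arm with a two-finger parallel gripper is mounted at the origin on the work surface. World frame = base frame: x ahead of the robot, y to its left, z up, the work surface at z = 0. Lengths are in m, angles in rad, forces in N, time in s.
With the tool pointing down it reaches from about 0.375 to 0.825 m from the base axis. Payload 5.5 kg.
Tool frame: the origin (TCP) lies at the very end of the fingers, on their centre line; the grasp point (between the pads) lies 19 mm behind it; y points along the fingers, x is the direction in which the jaws open and shut, and the axes are right-handed (so a half turn about y gives the same grasp; the last joint's range is limited). The gripper opens to 85 mm and grips with 20 to 120 N. Pads are 22 mm wide; open, the fingers measure 114 mm over their backs; the gripper's body (76 mm by 85 mm) begins 54 mm behind the grasp point. The pads swing forward as they close: fully open they stand 13 mm farther back than shut.
Start: joints at [1.138, 0.314, -0.047, 1.21, 0, 1.571], TCP at [0.252, 0.545, 0.231] pointing down, gripper open.
Joint ranges: [-2.67, 2.67], [-0.69, 1.73], [-1.03, 1.25], [-2.08, 2.16], [-1.42, 1.45], [-3.14, 3.14]. Speed limits (rad/s): [2.39, 2.39, 3.01, 3.14, 3.14, 3.14].

INTERFACE

Orientations are given as a unit quaternion [x, y, z, w].
In Python, from bench import monitor, eyes, job gives the robot as it stands.
- The arm moves only by the tool apply_moves, never from a script. Its argument "steps" is one flat list of numbers, 7 for each row, row after row: the closure, from 0 (fully open) to 1 (shut), then the shift along the tool's x, y, z in m, then the turn, a rotation vector about the tool's x, y, z in rad. In form: [fingers, dx, dy, dz, wx, wy, wz, fingers, dx, dy, dz, wx, wy, wz, ...]. A call has 1 to 8 rows; each row shifts and turns the commanded pose from where the row before left it, along the tool's axes as they then stand; what a row does not reach is not made up. A row lasts 1/12 s, in which the tool goes at most 41.7 mm and 7.16 degrees, less where a joint would pass 70% of its speed; a pose out of reach is approached as far as the arm can. A call with a gripper value outside its range is refused whole. The fingers move at their own pace and stop on an object; "newtons" is the grip in N (left out, the last holds). Time passes only in rows, so rows that do not move let the fingers close. It gives the time, the measured TCP pose, the force and the opening at its end, in the units of the state.
- monitor.get_obs(): the state, without advancing time (a new reading comes with each control period).
- eyes.camera(name): name is "side" or "top"; returns a dict with "frame" (400x640x3 uint8, red, green, blue), "camera_matrix" (3x3 intrinsics, pixels), "view" (4x4, takes a point from world to camera coordinates). Camera axes: x right, y up, looking along -z (the intrinsics and any distortion apply to the point x, -y, -z); pixel columns grow to the right and rows downward; lengths in m; the calibration is good to about 2 mm. A picture is of the moment at which its call begins. There is no depth.
- job.job_done(): hands the job in, once; it reports no verdict.
The state is a dict: "time_s": time; "qpos": joint angles; "qvel": joint speeds; "tau": joint torques, N m; "ee_pos": TCP position; "tool_rot": TCP orientation; "force": force on the tool from outside, world axes, zero at the start; "moment": the same for the moment, N m; "gripper_width": finger opening in m.
Only numpy, scipy, OpenCV 4.12 (cv2) and the standard library are available. Lean on these libraries where they do the work, as an engineer would, in place of code of your own. Each camera call takes 0.05 s, during which the arm holds its last target.

TASK

A white midsole sits pinned on the marking stand, ready to have its side line drawn. With the lever still down, turn the black tilt knob at the front until the platform is level, the spirit bubble lying between the two lines of its vial; then take the red cam lever by its black handle and swing it up to the cam's highest lift, lever standing upright, and finish while holding it there, because the lever springs back if let go. Leave the other things on the bench where they are.

Things in the scene. Friction and masses are not known exactly. Their poses are not given: they have to be found in the camera images.
- marking_stand: green bench stand, fixed; base plate 200 x 370 x 16 mm, scriber column 271 mm tall at its rear right. Origin on the bench top under the camshaft's middle; x from its front (robot side) to its rear, along the camshaft; y to its left, z up. Camshaft axis at y = 0, z = 85 mm; its eccentric lifts the lift table, which carries platform and tilt knob, by up to 20 mm
- cam_lever (a joint): angle of the red lever on the camshaft, rad: 0 = level, pointing to the stand's +y (low stop); grows as the handle goes up; 1.57 = upright = highest lift; past it the lift sinks again; stop 2.1. Camshaft to handle axis 150 mm. Return spring 0.38 Nm/rad, friction 0.32 Nm: 3 to 7 N at the handle. Let go at the top it falls back; below 0.35 it stays where it is
- lever_handle: black round handle, 24 mm diameter, turning freely about its own axis, which lies level along the stand's x. Origin at its middle: stand x = -165 mm, y = 150 mm x cos(lever angle), z = 85 mm + 150 mm x sin(lever angle). It reaches from x = -211 to -121 mm; the red arm lies at -122 to -98 mm. Grip it from above across its diameter; the fingers may stay pointing down as it swings
- lift_table (a joint): height of the lift table, m: 0 = lever level, 0.0197 = highest, lever upright; driven by the cam (16.5 mm eccentric disc under a roller)
- knob_grip (a point): centre of the black round fluted tilt knob, 40 mm diameter, 22 mm high, axis vertical, at stand x = -125, y = -110, z = 214 mm (lift table down); the platform's ear lies some 45 mm below. Turned clockwise seen from above it raises the platform's front, anticlockwise lowers it. Friction 0.08 Nm; it stays where it is left
- tilt_knob (a joint): turn of the tilt knob, rad, growing clockwise seen from above, stops at -4.4 and 4.4; one rad tilts the platform by 0.012 rad; 0 = platform level
- platform (a joint): tilt of the hinged platform, rad: 0 = level, negative = its front edge (robot side) is too low, positive = too high; hinged along its rear edge on the lift table
- platform_mid (a point): middle of the grey platform's top under the midsole, platform 134 x 345 mm; 169 mm above the bench when level with the lift table down. The white midsole on it is 284 mm long, 29 mm thick, lying along the stand's y axis, and is fixed to it
- vial_centre (a point): centre of the spirit vial on the left end of the platform: black block 104 x 26 mm lying along the stand's x axis with a green strip and two black lines 12.5 mm either side of the centre
- bubble (a joint): the pale bubble in the vial, 15 mm long: its distance from the vial's centre, m, growing to the rear; it runs to the higher side, 0.6 m per rad of tilt; 0 = level
- sneaker: white shoe on its olive green last, 284 x 90 mm, 128 mm tall, origin under its middle, x to the toe; bystander
- spare_midsole: loose white midsole lying flat, 284 x 90 x 29 mm, origin under its middle, x to the toe; bystander
- cement_bottle: white square cement bottle 100 x 85 mm with a cup at its foot and a cream nozzle, 229 mm tall, origin under it 30 mm before the bottle's middle; bystander
- trim_knife: trimming knife lying flat, 175 mm long, 14 mm high, origin under it, x to the blade; bystander
- marker_pen: silver and blue marking pen lying in front of the stand, 125 mm long, 13 mm thick, origin under its middle; bystander
- pin_tray: open blue tray 110 x 150 x 35 mm, origin under its middle; bystander
- tape_roll: brown roll of tape lying flat, 90 mm diameter, 45 mm high, origin under its middle; bystander

How it is judged:
On the way, in this order (a step that is already met when the one before it is completed fails the run):
1. the platform is level, the bubble between its lines, with the lever still down (value of joint platform between -0.008 and 0.008 rad and value of joint cam_lever below 0.7 rad), for 0.3 s.
2. the lever is held upright by its handle at the cam's highest lift (value of joint cam_lever between 1.45 and 1.69 rad and contact force between the fingers and lever_handle above 1 N), for 0.3 s.
At the end, for the whole second after the job is handed in: The platform is level within 0.008 rad (bubble between the lines), the lever within 0.12 rad of upright so that the lift table is at its highest (over 19 mm), and the fingers are still holding the black handle with more than 1 N. The levelling was done first, with the lever down (below 0.7 rad) (all of step 2 and value of joint platform between -0.008 and 0.008 rad and value of joint lift_table above 0.019 m); the arm keeps its last pose, push and grip.
It fails at once if a bystander is pushed more than 25 mm from its place (distance of any of sneaker, spare_midsole, cement_bottle, trim_knife, marker_pen, pin_tray, tape_roll from where it was at the start of the episode above 0.025 m).
It also fails if it takes over 72 s, if anything falls off the work surface, if the arm or the gripper's body presses on something with over 40 N, if the wrist force passes 120 N, or if a joint passes its speed limit or range.

## Working session

There is one attempt and no reset: what is moved stays moved. The work goes in short steps, Python scripts to look and compute and a tool call to move; the robot and the scene stay as the last step left them, time stands still between calls to the robot, and variables do not carry over. Pictures are saved under pics/ and viewed, and the job is handed in when it is done.

Besides the shell and the picture viewer there is one more tool, called after "Call:" as name(argument=value, ...), one argument or row to a line, values as JSON. apply_moves: Moves the arm, as the interface text tells. Its arguments: {"type":"object","properties":{"steps":{"type":"array"},"newtons":{"type":"number"}},"required":["steps"]}

```bash
mkdir -p pics; ls; python3 - <<'E'
from bench import monitor, eyes, job
import cv2,numpy as np,json
o=monitor.get_obs();print(o)
for n in("side","top"):
    c=eyes.camera(n);cv2.imwrite(f"pics/{n}0.png",c["frame"][:,:,::-1]);print(n,c["camera_matrix"],c["view"], [k for k in c])
    np.savez(f"{n}.npz",K=c["camera_matrix"],V=c["view"])
E
```

```text
pics
{'time_s': 0.0, 'qpos': array([ 1.13800882e+00,  3.14233076e-01, -4.81504768e-02,  1.21022281e+00,
       -9.02815089e-06,  1.57081423e+00]), 'qvel': array([ 0.00188262,  0.00222546, -0.00059488, -0.00052465, -0.00089868,
        0.00079365]), 'tau': array([-6.36707864e-04, -5.39594436e+01,  3.39746439e+01,  1.91476650e-02,
       -2.41601128e-04,  1.02510533e-06]), 'ee_pos': array([0.25138037, 0.54410722, 0.23039907]), 'tool_rot': array([ 0.59604414,  0.38044173, -0.38151651, -0.59534916]), 'force': array([-0.15013491, -0.30946331, -0.43843305]), 'moment': array([-0.01304574, -0.01256298,  0.02178172]), 'gripper_width': 0.0854529659121019}
side [[366.87849965   0.         326.85290487]
 [  0.         366.87849965 199.9114761 ]
 [  0.           0.           1.        ]] [[ 0.66871208 -0.74342678  0.0118654  -0.38219428]
 [ 0.44424975  0.4122973   0.79539493 -0.36633169]
 [-0.59620996 -0.526619    0.60597535 -0.93596539]
 [ 0.          0.          0.          1.        ]] ['frame', 'camera_matrix', 'view']
top [[482.9859051    0.         308.69238664]
 [  0.         482.9859051  196.84313609]
 [  0.           0.           1.        ]] [[-3.69587737e-03 -9.99862415e-01  1.61707095e-02 -2.03961108e-02]
 [ 9.88695225e-01 -1.22972439e-03  1.49934120e-01 -5.73798893e-01]
 [-1.49893606e-01  1.65420414e-02  9.88563740e-01 -1.57376553e+00]
 [ 0.00000000e+00  0.00000000e+00  0.00000000e+00  1.00000000e+00]] ['frame', 'camera_matrix', 'view']
```

View pics/side0.png

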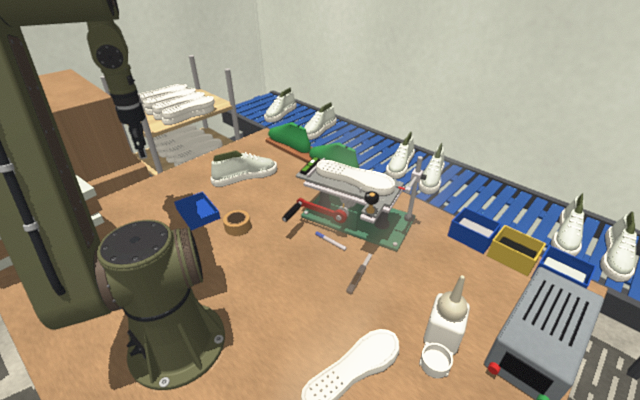

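View pics/top0.png

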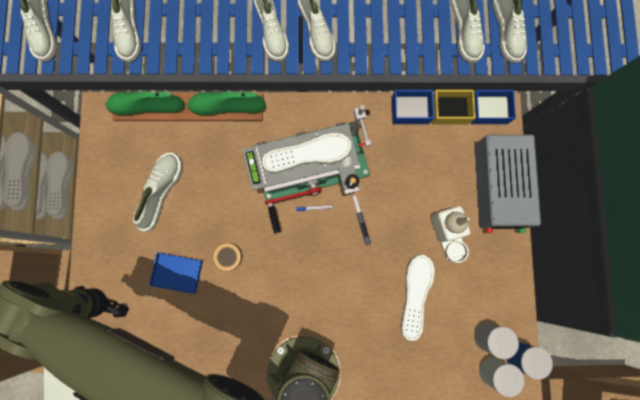

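```bash
python3 - <<'E'
import cv2
a=cv2.imread("pics/top0.png")[90:250,235:385];cv2.imwrite("pics/top0c.png",cv2.resize(a,(750,800)[::1],interpolation=cv2.INTER_CUBIC)[:600])
a=cv2.imread("pics/top0.png")[130:250,235:385];cv2.imwrite("pics/top0c.png",cv2.resize(a,(750,600),interpolation=cv2.INTER_CUBIC))
a=cv2.imread("pics/side0.png")[145:265,275:425];cv2.imwrite("pics/side0c.png",cv2.resize(a,(750,600),interpolation=cv2.INTER_CUBIC))
E
```

```text
(no output)
```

View pics/top0c.png

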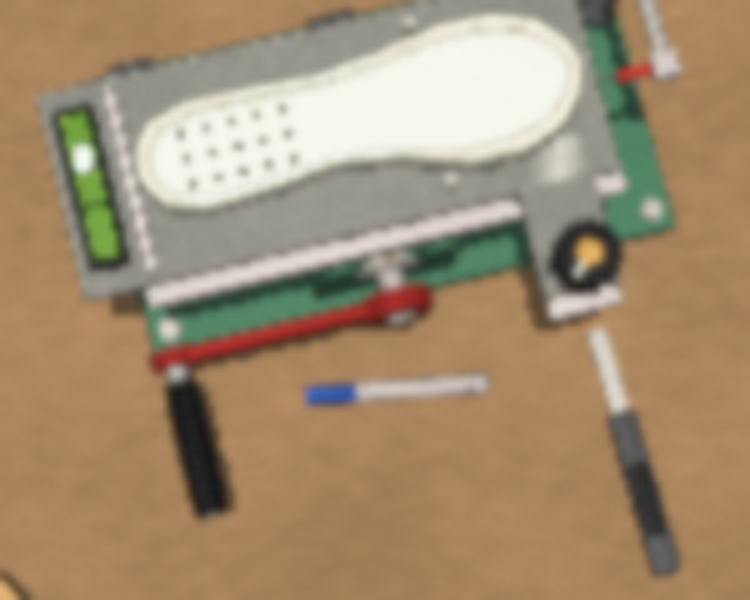

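View pics/side0c.png

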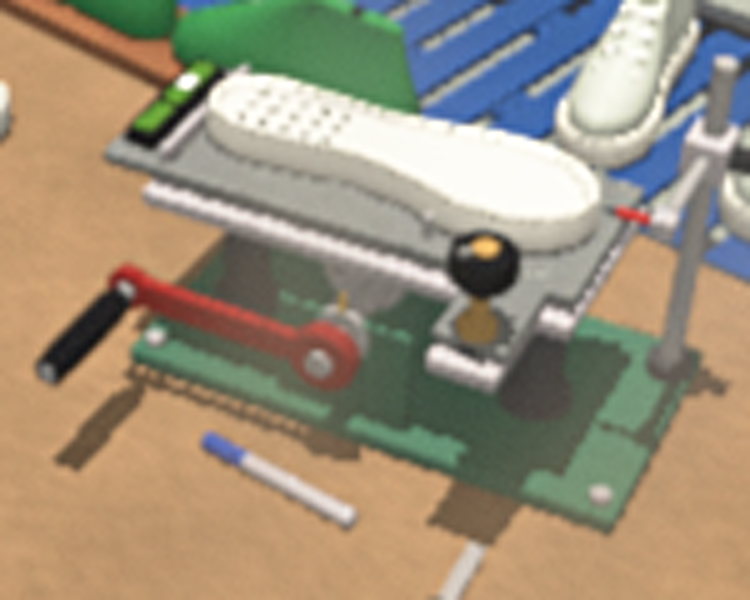

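```bash
cat > h.py <<'E'
import numpy as np,cv2
C={n:np.load(f"{n}.npz") for n in("side","top")}
def proj(n,p):
    c=C[n]["V"][:3,:3]@np.array(p)+C[n]["V"][:3,3]; c=np.array([c[0],-c[1],-c[2]])
    q=C[n]["K"]@c; return q[:2]/q[2]
def ray(n,px,z):
    V=C[n]["V"];K=C[n]["K"];d=np.linalg.inv(K)@np.array([px[0],px[1],1.]);d=V[:3,:3].T@np.array([d[0],-d[1],-d[2]]);o=-V[:3,:3].T@V[:3,3]
    return o+d*(z-o[2])/d[2]
def top(u,v):return np.array([235+(u+.5)/5-.5,130+(v+.5)/5-.5])
def side(u,v):return np.array([275+(u+.5)/5-.5,145+(v+.5)/5-.5])
E
python3 - <<'E'
from h import *
from scipy.optimize import least_squares
def S(p,q):
    x,y,t=p[:3];c,s=np.cos(t),np.sin(t);return np.array([x+c*q[0]-s*q[1],y+s*q[0]+c*q[1],q[2]])
def H(p,x):return (x,.150*np.cos(p[3]),.085+.150*np.sin(p[3]))
M=[("top",top(586,255),lambda p:(-.125,-.110,.214)),("side",side(483,265),lambda p:(-.125,-.110,.214)),
("top",top(212,512),lambda p:H(p,-.211)),("side",side(48,370),lambda p:H(p,-.211)),
("top",top(178,377),lambda p:H(p,-.121)),("side",side(124,290),lambda p:H(p,-.121)),
("side",side(135,350),lambda p:(-.1,.185,.016)),("side",side(610,528),lambda p:(-.1,-.185,.016)),("top",top(672,228),lambda p:(-.1,-.185,.016)),("side",side(700,355),lambda p:(.1,-.185,.016)),
("side",side(320,362),lambda p:(-.122,0,.085)),]
f=lambda p:np.concatenate([proj(n,S(p,g(p)))-m for n,m,g in M])
r=least_squares(f,[.75,0,.2,0.1],loss="soft_l1");p=r.x;print(p);print(f(p).reshape(-1,2).round(1))
for q in[(-.125,-.11,.214),H(p,-.165),H(p,-.211)]:print(S(p,q))
for n,m,g in M[:1]:print(ray(n,m,.214))
# vial: z~.185
for uv in[(75,108),(107,265),(83,157),(90,188)]:
    w=ray("top",top(*uv),.18);c,s=np.cos(p[2]),np.sin(p[2]);d=w[:2]-p[:2];print(c*d[0]+s*d[1],-s*d[0]+c*d[1])
np.save("stand.npy",p)
E
```

```text
[ 0.69446047 -0.01840219  0.22734553  0.03640258]
[[ 1.6 -0.1]
 [ 1.2  0.3]
 [ 0.3 -0.8]
 [ 0.8 -0.5]
 [ 1.  -0.8]
 [ 0.4  0.8]
 [-6.2 -1.1]
 [-5.2 -0.7]
 [-2.4  4. ]
 [-3.3 -0.3]
 [-0.2  1.8]]
[ 0.59747009 -0.1537457   0.214     ]
[0.4999198  0.0904515  0.09045918]
[0.45510347 0.08008346 0.09045918]
[ 0.59718629 -0.14895315  0.214     ]
0.04281882315023029 0.17647294426685825
-0.058310254005590006 0.1782520218270399
0.011321301100047042 0.1782266812777561
-0.008776016851238258 0.1781673169494302
```

```bash
python3 - <<'E'
from h import *
from scipy.optimize import least_squares
from bench import monitor
from scipy.spatial.transform import Rotation as R
def S(p,q):
    x,y,t=p[:3];c,s=np.cos(t),np.sin(t);return np.array([x+c*q[0]-s*q[1],y+s*q[0]+c*q[1],q[2]])
def H(p,x):return (x,.150*np.cos(p[3]),.085+.150*np.sin(p[3]))
M=[("top",top(586,255),lambda p:(-.125,-.110,.214)),("side",side(483,265),lambda p:(-.125,-.110,.214)),
("top",top(212,512),lambda p:H(p,-.211)),("side",side(48,370),lambda p:H(p,-.211)),
("top",top(178,377),lambda p:H(p,-.121)),("side",side(124,290),lambda p:H(p,-.121)),
("side",side(320,362),lambda p:(-.122,0,.085)),
("top",top(91,187),lambda p:(p[4],.1725,.182)),]
f=lambda p:np.concatenate([proj(n,S(p,g(p)))-m for n,m,g in M])
r=least_squares(f,[.75,0,.2,0.1,0],loss="soft_l1");p=r.x;print(p);print(f(p).reshape(-1,2).round(1))
for q in[(-.125,-.11,.214),H(p,-.165),H(p,-.211)]:print(S(p,q))
np.save("stand.npy",p)
o=monitor.get_obs();print(R.from_quat(o["tool_rot"]).as_matrix().round(3))
E
```

```text
[ 0.69380246 -0.01374803  0.23877402  0.03696089 -0.00719958]
[[ 0.4 -0.4]
 [ 0.4 -0.3]
 [-0.3 -0.2]
 [-0.  -0.5]
 [ 0.1 -0.2]
 [-0.6  0.7]
 [-1.   1.4]
 [ 0.1 -0. ]]
[ 0.59836515 -0.15019113  0.214     ]
[0.49803122 0.09287232 0.09054287]
[0.4533363  0.08199278 0.09054287]
[[ 0.419 -0.001 -0.908]
 [ 0.908 -0.001  0.419]
 [-0.002 -1.    -0.   ]]
```

Call:
apply_moves(
  steps=[0,0,-0.035,0,0,0,0,0,0,-0.035,0,0,0,0,0,0,-0.03,0,0,0,0,0,-0.0243,0,-0.0303,0,0,0,0,-0.0243,0,-0.0303,0,0,0,0,-0.0243,0,-0.0303,0,0,0,0,-0.0243,0,-0.0303,0,0,0,0,-0.0243,0,-0.0303,0,0,0],
  newtons=40,
)

```text
time_s: 0.77
ee_pos: [0.3384, 0.3691, 0.331]
tool_rot: [0.596, 0.381, -0.381, -0.595]
force: [1.6, 0.4, -1.0]
gripper_width: 0.0855
```

Call:
apply_moves(
  steps=[0,-0.0243,0,-0.0303,0,0,0,0,-0.0243,0,-0.0303,0,0,0,0,-0.0243,0,-0.0303,0,0,0,0,-0.0243,0,-0.0303,0,0,0,0,-0.0243,0,-0.0303,0,0,0,0,-0.0243,0,-0.0303,0,0,0,0,-0.0243,0,-0.0303,0,0,0,0,-0.0243,0,-0.0303,0,0,0],
)

```text
time_s: 1.43
ee_pos: [0.477, 0.0908, 0.3311]
tool_rot: [-0.596, -0.381, 0.381, 0.596]
force: [0.9, 0.1, -1.2]
gripper_width: 0.0855
```

```bash
python3 - <<'E'
from bench import monitor
print(monitor.get_obs()["qpos"])
E
```

```text
[ 1.88006077e-01  7.39492490e-02 -1.15933417e-01  1.38116849e+00
  9.98489417e-05  6.20858336e-01]
```

Call:
apply_moves(
  steps=[0,-0.024,0,-0.0301,0,0,0,0,-0.024,0,-0.0301,0,0,0,0,-0.024,0,-0.0301,0,0,0,0,-0.024,0,-0.0301,0,0,0,0,-0.024,0,-0.0301,0,0,0,0,-0.024,0,-0.0301,0,0,0,0,-0.02,0,-0.026,0,0,0,0,0,0,0,0,-0.12,0],
)

```text
time_s: 2.1
ee_pos: [0.597, -0.1481, 0.3293]
tool_rot: [0.573, 0.414, -0.416, -0.572]
force: [-1.6, 1.0, -0.0]
gripper_width: 0.086
```

Call:
apply_moves(
  steps=[0,0,0,0,0,-0.12,0,0,0,0,0,0,-0.12,0,0,0,0,0,0,-0.12,0,0,0,0,0,0,-0.12,0,0,0,0,0,0,-0.12,0,0,0,0,0,0,-0.12,0,0,0,0,0,0,-0.12,0,0,0,0,0,0,-0.12,0],
)

```text
time_s: 2.77
ee_pos: [0.5952, -0.1428, 0.3307]
tool_rot: [-0.313, -0.634, 0.634, 0.314]
force: [0.2, 0.7, -0.3]
gripper_width: 0.085
```

Call:
apply_moves(
  steps=[0,0,0,0,0,-0.12,0,0,0,0,0,0,-0.12,0,0,0,0,0,0,0,0,0,0,0,0,0,0,0],
)

```text
time_s: 3.1
ee_pos: [0.5953, -0.1428, 0.3309]
tool_rot: [-0.238, -0.666, 0.666, 0.238]
force: [-0.8, -0.6, 0.4]
gripper_width: 0.0856
```

```bash
cat > look.py <<'E'
import sys
from h import *
from bench import monitor,eyes
from scipy.spatial.transform import Rotation as R
def state():
    o=monitor.get_obs();m=R.from_quat(o["tool_rot"]).as_matrix();print("t",o["time_s"],"q",o["qpos"].round(3),"p",o["ee_pos"].round(4),"F",o["force"].round(1),"M",o["moment"].round(2),"w",o["gripper_width"]);print(m.round(3));return o,m
def pic(n,tag,x,y,w,h,k):
    f=eyes.camera(n)["frame"][:,:,::-1][y:y+h,x:x+w];cv2.imwrite(f"pics/{tag}.png",cv2.resize(f,(w*k,h*k),interpolation=cv2.INTER_CUBIC))
def goto(tgt):
    o,m=state();print("tool delta",(m.T@(np.array(tgt)-o["ee_pos"])).round(4))
E
python3 - <<'E'
from look import *
goto((.5984,-.1502,.196))
pic("side","s1",275,85,150,150,4);pic("top","t1",235,130,150,120,5)
E
```

```text
t 3.1 q [-0.235  0.323  0.19   1.438 -0.    -1.119] p [ 0.5953 -0.1428  0.3309] F [-0.8 -0.6  0.4] M [ 0.03  0.04 -0.02] w 0.08561997759446656
[[-0.773 -0.001 -0.634]
 [ 0.634  0.    -0.773]
 [ 0.001 -1.     0.   ]]
tool delta [-0.0072  0.1349  0.0037]
```

View pics/s1.png

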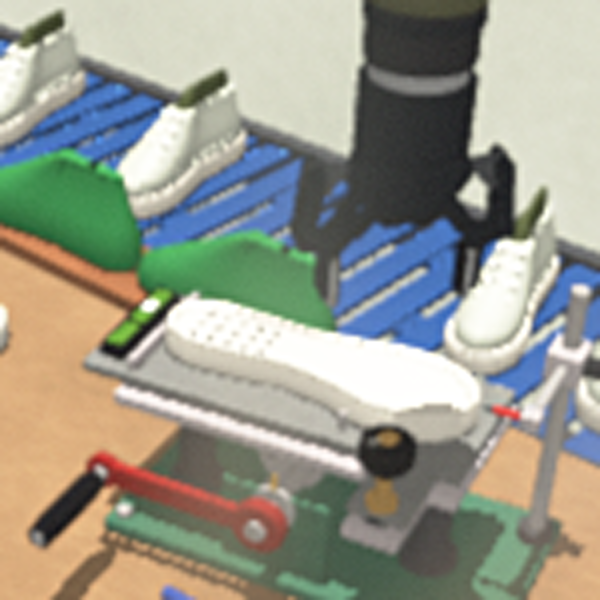

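Call:
apply_moves(
  steps=[0,-0.0072,0.02,0.0037,0,0,0,0,0,0.035,0,0,0,0,0,0,0.025,0,0,0,0,0,0,0.01,0,0,0,0,0,0,0,0,0,0,0],
)

```text
time_s: 3.62
ee_pos: [0.5969, -0.1498, 0.2385]
tool_rot: [-0.236, -0.666, 0.666, 0.239]
force: [-0.4, 0.5, -0.0]
gripper_width: 0.0855
```

```bash
python3 - <<'E'
from look import *
goto((.5984,-.1502,.192))
pic("side","s2",300,85,150,150,4);pic("top","t2",275,120,120,120,5)
E
```

```text
t 3.6167 q [-0.246  0.345  0.013  1.244 -0.    -1.132] p [ 0.5969 -0.1498  0.2385] F [-0.4  0.5 -0. ] M [-0.07  0.    0.05] w 0.08553012143601156
[[-0.774 -0.005 -0.633]
 [ 0.633  0.001 -0.774]
 [ 0.005 -1.     0.002]]
tool delta [-0.0016  0.0464 -0.0007]
```

View pics/s2.png

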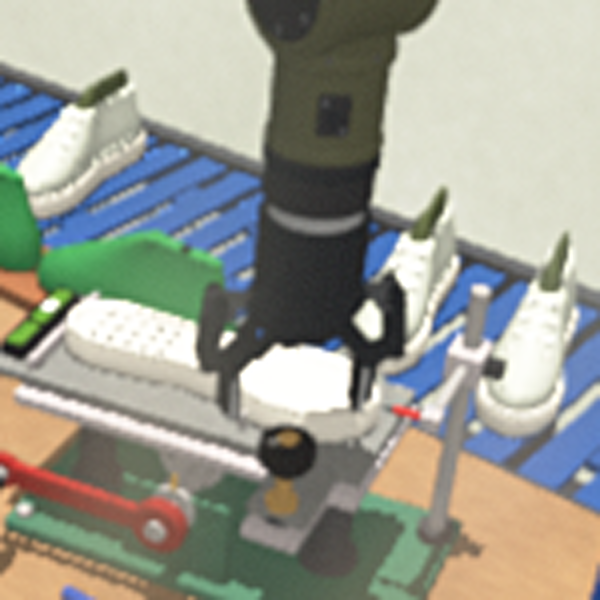

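View pics/t2.png

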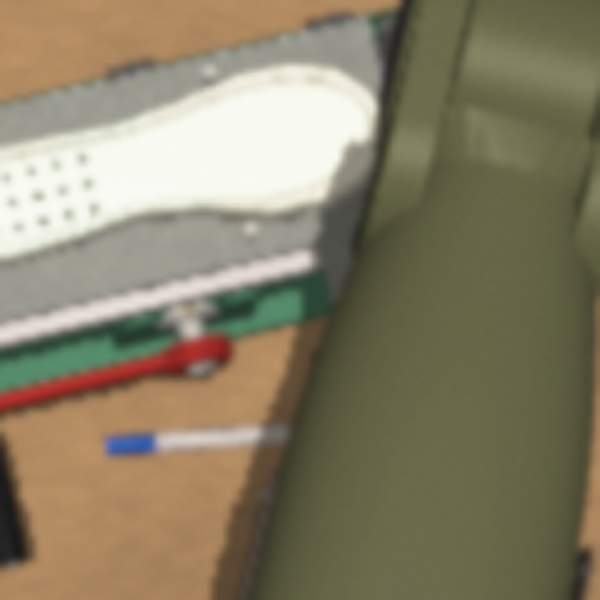

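Call:
apply_moves(
  steps=[0,-0.0016,0.02,-0.0007,0,0,0,0,0,0.02,0,0,0,0,0,0,0.006,0,0,0,0,0,0,0,0,0,0,0],
)

```text
time_s: 4.05
ee_pos: [0.6002, -0.1506, 0.1953]
tool_rot: [-0.237, -0.666, 0.666, 0.237]
force: [-0.3, 0.1, 0.8]
gripper_width: 0.0853
```

```bash
python3 - <<'E'
from look import *
goto((.5984,-.1502,.192))
pic("side","s3",300,115,120,120,5)
E
```

```text
t 4.05 q [-0.246  0.365 -0.058  1.149  0.    -1.133] p [ 0.6002 -0.1506  0.1953] F [-0.3  0.1  0.8] M [ 0.05  0.03 -0.02] w 0.08529814668108182
[[-0.775 -0.001 -0.632]
 [ 0.632  0.    -0.775]
 [ 0.001 -1.     0.   ]]
tool delta [0.0017 0.0033 0.0008]
```

View pics/s3.png

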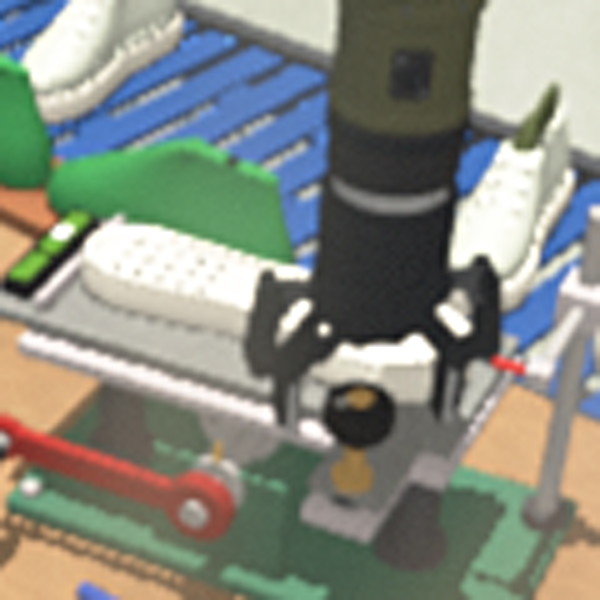

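Call:
apply_moves(
  steps=[1,0.001,0.003,0.001,0,0,0,1,0,0,0,0,0,0,1,0,0,0,0,0,0,1,0,0,0,0,0,0,1,0,0,0,0,0,0,1,0,0,0,0,0,0],
  newtons=30,
)

```text
time_s: 4.6
ee_pos: [0.5968, -0.1487, 0.1932]
tool_rot: [0.235, 0.667, -0.665, -0.238]
force: [-8.3, 7.3, 8.8]
gripper_width: 0.0392
```

```bash
python3 - <<'E'
from look import *
goto((.5984,-.1502,.192))
pic("side","s4",300,115,120,120,5)
E
```

```text
t 4.6 q [-0.246  0.362 -0.067  1.146  0.003 -1.134] p [ 0.5968 -0.1487  0.1932] F [-8.3  7.3  8.8] M [ 1.46  1.93 -0.11] w 0.03921210923350793
[[-0.776 -0.003 -0.631]
 [ 0.631  0.004 -0.776]
 [ 0.005 -1.    -0.001]]
tool delta [-0.0022  0.0012  0.0002]
```

View pics/s4.png

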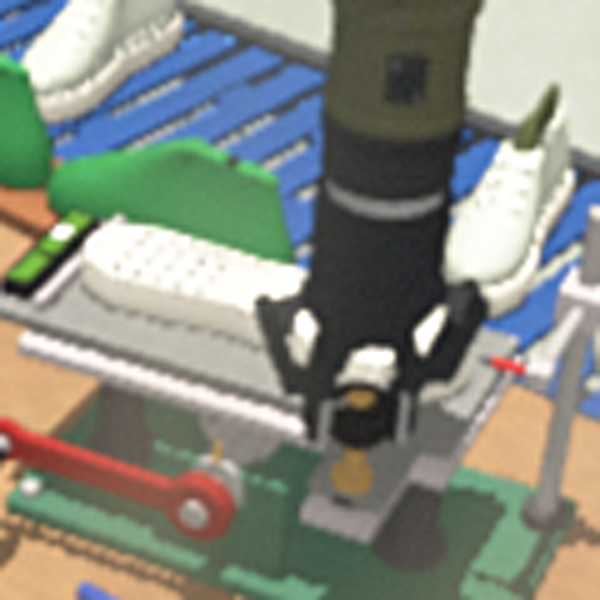

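Call:
apply_moves(
  steps=[1,0.003,0,0,0,0,0,1,0,0,0,0,0.06,0,1,0,0,0,0,0.1,0,1,0,0,0,0,0.1,0,1,0,0,0,0,0.1,0,1,0,0,0,0,0.1,0,1,0,0,0,0,0.1,0,1,0,0,0,0,0.1,0],
)

```text
time_s: 5.32
ee_pos: [0.5966, -0.1484, 0.1934]
tool_rot: [0.441, 0.553, -0.552, -0.441]
force: [-1.8, 1.9, 5.3]
gripper_width: 0.0394
```

```bash
python3 - <<'E'
from look import *
goto((.5984,-.1502,.192))
pic("side","s5",300,115,120,120,5);pic("top","t5",240,140,60,60,10)
E
```

```text
t 5.3167 q [-2.44e-01  3.57e-01 -7.30e-02  1.14e+00  1.00e-03 -4.67e-01] p [ 0.5966 -0.1484  0.1934] F [-1.8  1.9  5.3] M [0.5  0.48 0.13] w 0.03938824313845944
[[-0.221  0.001 -0.975]
 [ 0.975  0.001 -0.221]
 [ 0.001 -1.    -0.001]]
tool delta [-0.0021  0.0014 -0.0013]
```

View pics/s5.png

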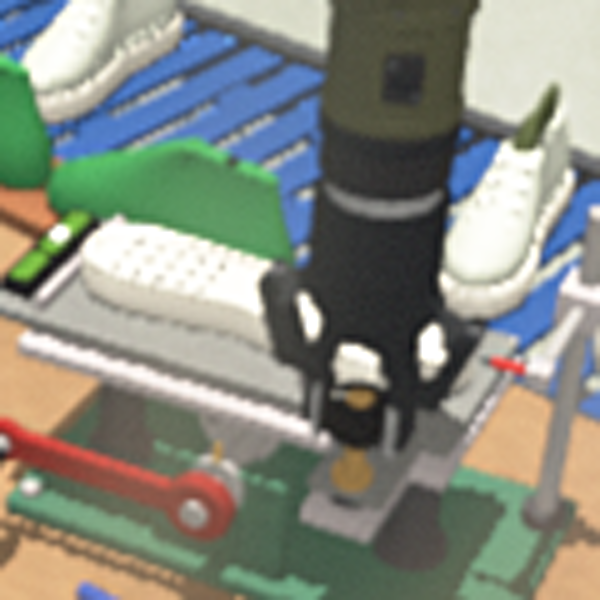

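View pics/t5.png

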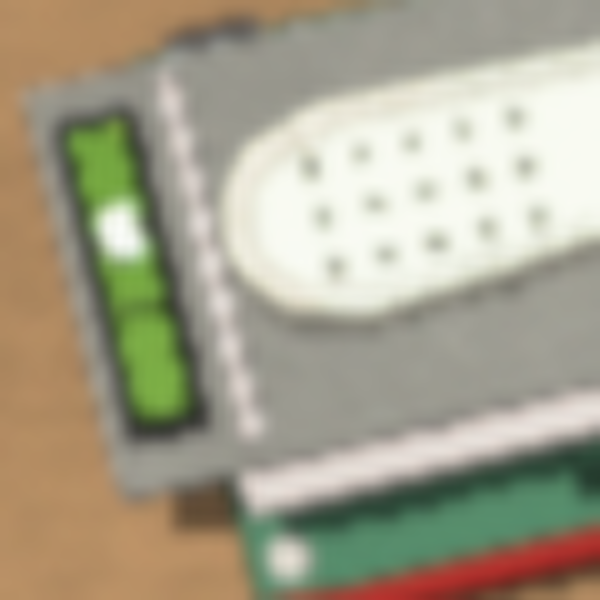

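Call:
apply_moves(
  steps=[1,0,0,0,0,0.1,0,1,0,0,0,0,0.1,0,1,0,0,0,0,0.1,0,1,0,0,0,0,0.1,0,1,0,0,0,0,0.1,0,1,0,0,0,0,0.1,0,1,0,0,0,0,0.1,0,1,0,0,0,0,0.1,0],
)

```text
time_s: 6.08
ee_pos: [0.5968, -0.1482, 0.1933]
tool_rot: [-0.621, -0.338, 0.337, 0.621]
force: [-2.9, 3.1, 5.9]
gripper_width: 0.0389
```

Call:
apply_moves(
  steps=[1,0,0,0,0,0.1,0,1,0,0,0,0,0.1,0,1,0,0,0,0,0.1,0,1,0,0,0,0,0.1,0,1,0,0,0,0,0.1,0,1,0,0,0,0,0.1,0,1,0,0,0,0,0.1,0,1,0,0,0,0,0,0],
)

```text
time_s: 6.75
ee_pos: [0.597, -0.148, 0.1933]
tool_rot: [-0.699, -0.105, 0.104, 0.7]
force: [-2.6, 4.3, 6.2]
gripper_width: 0.0393
```

```bash
python3 - <<'E'
from look import *
goto((.5984,-.1502,.192))
pic("top","t6",240,140,60,60,10)
E
```

```text
t 6.75 q [-0.244  0.357 -0.073  1.14   0.002  1.029] p [ 0.597  -0.148   0.1933] F [-2.6  4.3  6.2] M [ 0.85  0.42 -0.06] w 0.03928388734351549
[[ 0.956  0.001 -0.293]
 [ 0.293  0.002  0.956]
 [ 0.002 -1.     0.001]]
tool delta [ 0.0007  0.0013 -0.0025]
```

View pics/t6.png

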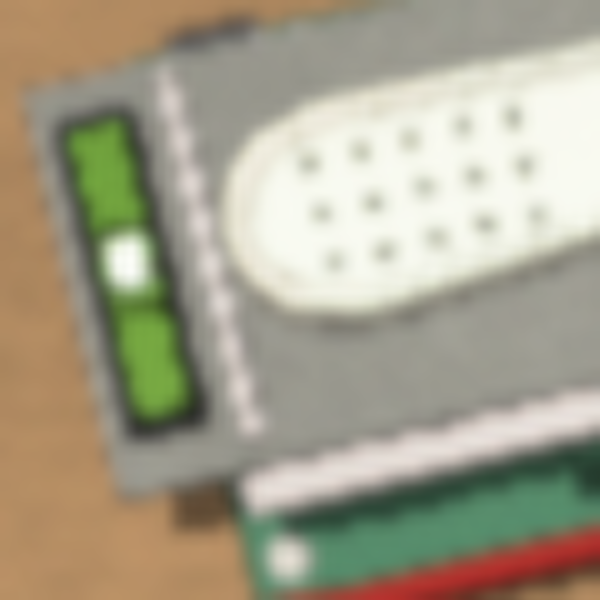

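Call:
apply_moves(
  steps=[1,0,0,0,0,0.1,0,1,0,0,0,0,0.1,0,1,0,0,0,0,0.1,0,1,0,0,0,0,0,0,1,0,0,0,0,0,0,1,0,0,0,0,0,0],
)

```text
time_s: 7.3
ee_pos: [0.5971, -0.148, 0.1934]
tool_rot: [-0.706, -0.001, -0.0, 0.708]
force: [-2.2, 3.7, 5.9]
gripper_width: 0.0391
```

Call:
apply_moves(
  steps=[0,0,0,0,0,0,0,0,0,0,0,0,0,0,0,0,0,0,0,0,0,0,0,0,0,0,0,0,0,0,0,0,0,0,0,0,0,0,0,0,0,0],
)

```text
time_s: 7.8
ee_pos: [0.5967, -0.1491, 0.1922]
tool_rot: [0.707, -0.001, 0.001, -0.707]
force: [-0.1, -0.8, 0.3]
gripper_width: 0.0856
```

```bash
python3 - <<'E'
from look import *
goto((.5984,-.1502,.192))
pic("top","t7",240,140,60,60,10)
pic("side","s7",270,105,150,120,5)
E
```

```text
t 7.8 q [-0.245  0.359 -0.074  1.138 -0.     1.328] p [ 0.5967 -0.1491  0.1922] F [-0.1 -0.8  0.3] M [ 0.02 -0.01  0.03] w 0.08556700314311942
[[ 1.    -0.     0.002]
 [-0.002 -0.     1.   ]
 [-0.    -1.    -0.   ]]
tool delta [ 0.0017  0.0002 -0.0011]
```

View pics/t7.png

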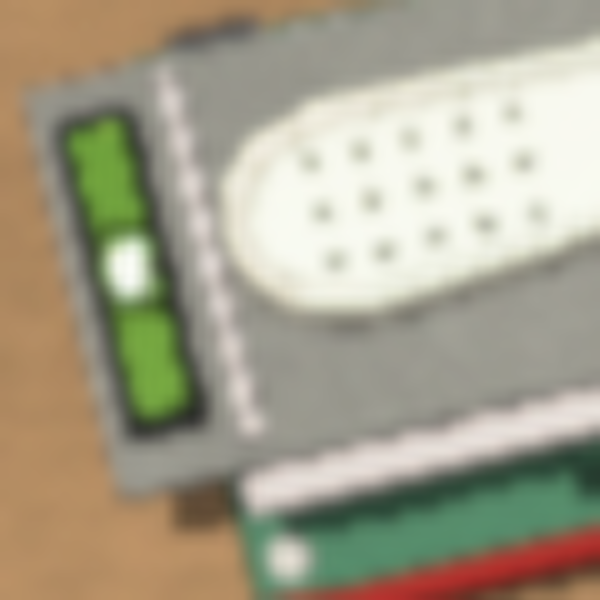

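View pics/s7.png

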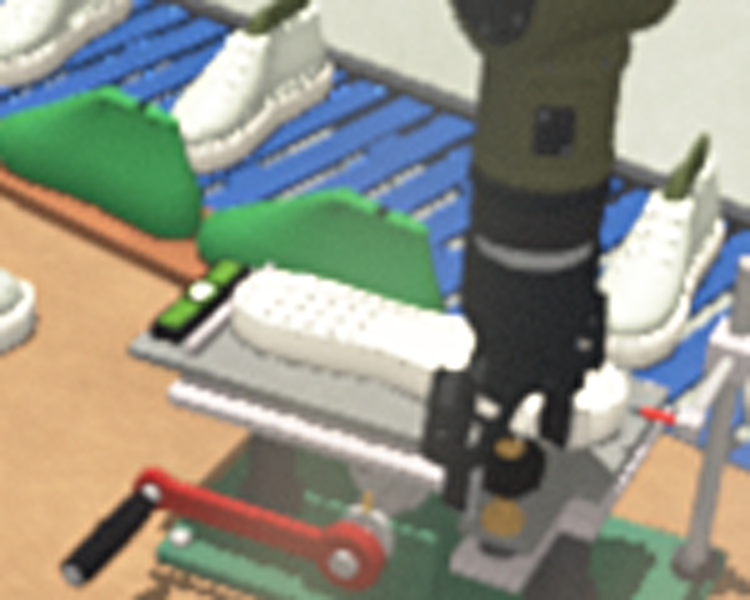

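Call:
apply_moves(
  steps=[0,0,-0.034,0,0,0,0,0,0,-0.034,0,0,0,0,0,0,-0.034,0,0,-0.12,0,0,0,-0.03,0,0,-0.12,0,0,0,0,0,0,-0.12,0,0,0,0,0,0,-0.12,0,0,0,0,0,0,-0.12,0,0,0,0,0,0,-0.12,0],
)

```text
time_s: 8.57
ee_pos: [0.5968, -0.149, 0.3246]
tool_rot: [0.661, 0.251, -0.25, -0.661]
force: [0.3, -0.4, 0.2]
gripper_width: 0.0851
```

Call:
apply_moves(
  steps=[0,0,0,0,0,-0.12,0,0,0,0,0,0,-0.12,0,0,0,0,0,0,-0.12,0,0,0,0,0,0,-0.12,0,0,0,0,0,0,-0.12,0,0,0,0,0,0,-0.12,0,0,0,0,0,0,-0.12,0,0,0,0,0,0,-0.12,0],
)

```text
time_s: 9.23
ee_pos: [0.5967, -0.149, 0.3243]
tool_rot: [-0.471, -0.527, 0.528, 0.471]
force: [0.3, 0.8, -0.2]
gripper_width: 0.0855
```

```bash
python3 - <<'E'
from look import *
p=np.load("stand.npy");c,s=np.cos(p[2]),np.sin(p[2])
t=(p[0]-.175*c-.15*s,p[1]-.175*s+.15*c,.064)
print(t);o,m=state();goto(t);print("yaw",np.arctan2(m[1,0],m[0,0]),"want",p[2]+np.pi/2)
E
```

```text
(np.float64(0.48829070182733636), np.float64(0.09060674099183177), 0.064)
t 9.2333 q [-0.245  0.328  0.182  1.425 -0.    -0.358] p [ 0.5967 -0.149   0.3243] F [ 0.3  0.8 -0.2] M [-0.03 -0.06  0.03] w 0.0854641268337774
[[-0.113 -0.    -0.994]
 [ 0.994 -0.    -0.113]
 [-0.    -1.     0.   ]]
t 9.2333 q [-0.245  0.328  0.182  1.425 -0.    -0.358] p [ 0.5967 -0.149   0.3243] F [ 0.3  0.8 -0.2] M [-0.03 -0.06  0.03] w 0.0854641268337774
[[-0.113 -0.    -0.994]
 [ 0.994 -0.    -0.113]
 [-0.    -1.     0.   ]]
tool delta [0.2503 0.2603 0.0806]
yaw 1.6840334930024117 want 1.8095703464870876
```

Call:
apply_moves(
  steps=[0,0.0357,0,0.0115,0,0,0,0,0.0357,0,0.0115,0,0,0,0,0.0357,0,0.0115,0,0,0,0,0.0357,0,0.0115,0,0,0,0,0.0357,0,0.0115,0,0,0,0,0.0357,0,0.0115,0,0,0,0,0.0357,0,0.0115,0,0,0,0,0,0.03,0,0,-0.12,0],
)

```text
time_s: 9.9
ee_pos: [0.4904, 0.0963, 0.2993]
tool_rot: [0.44, 0.557, -0.551, -0.438]
force: [2.0, -0.1, 0.5]
gripper_width: 0.0849
```

Call:
apply_moves(
  steps=[0,0,0.04,0,0,0,0,0,0,0.04,0,0,0,0,0,0,0.03,0,0,0,0,0,0,0,0,0,0,0],
)

```text
time_s: 10.23
ee_pos: [0.4854, 0.0902, 0.1785]
tool_rot: [-0.438, -0.551, 0.556, 0.442]
force: [-1.4, -0.1, -0.0]
gripper_width: 0.0852
```

```bash
python3 - <<'E'
from look import *
p=np.load("stand.npy");c,s=np.cos(p[2]),np.sin(p[2])
t=(p[0]-.175*c-.15*s,p[1]-.175*s+.15*c,.064)
o,m=state();goto(t);print("yaw",np.arctan2(m[1,0],m[0,0]),"want",p[2]+np.pi/2)
pic("side","s8",230,105,150,120,5)
E
```

```text
t 10.2333 q [ 0.184  0.153 -0.376  1.052 -0.    -0.044] p [0.4854 0.0902 0.1785] F [-1.4 -0.1 -0. ] M [0.   0.06 0.07] w 0.08517938645731411
[[-0.226 -0.01  -0.974]
 [ 0.974 -0.002 -0.226]
 [ 0.    -1.     0.01 ]]
t 10.2333 q [ 0.184  0.153 -0.376  1.052 -0.    -0.044] p [0.4854 0.0902 0.1785] F [-1.4 -0.1 -0. ] M [0.   0.06 0.07] w 0.08517938645731411
[[-0.226 -0.01  -0.974]
 [ 0.974 -0.002 -0.226]
 [ 0.    -1.     0.01 ]]
tool delta [-0.0003  0.1145 -0.004 ]
yaw 1.7985726672700848 want 1.8095703464870876
```

View pics/s8.png

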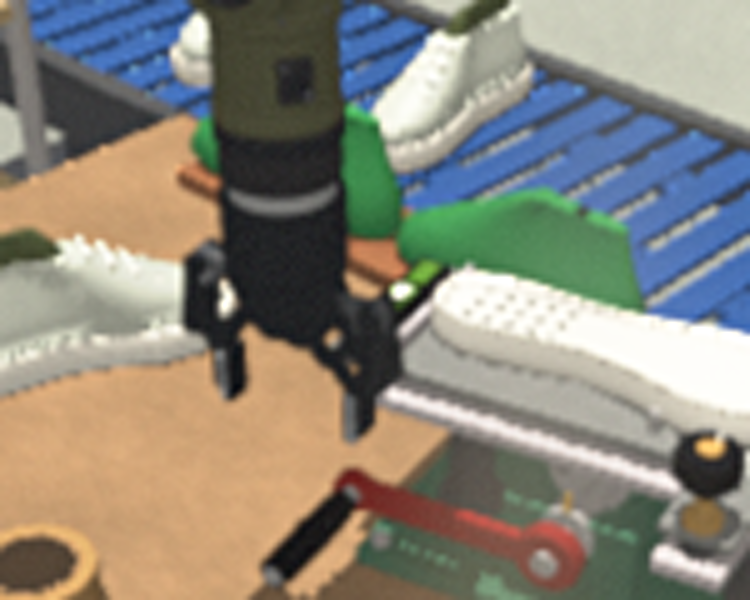

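Gripper hovers over the handle, laterally aligned. Descend.

Call:
apply_moves(
  steps=[0,0,0.035,-0.002,0,0,0,0,0,0.035,0,0,0,0,0,0,0.03,0,0,0,0,0,0,0.012,0,0,0,0,0,0,0,0,0,0,0,0,0,0,0,0,0,0],
)

```text
time_s: 10.78
ee_pos: [0.4934, 0.0915, 0.0741]
tool_rot: [0.441, 0.554, -0.553, -0.44]
force: [1.1, -0.1, 0.4]
gripper_width: 0.0853
```

```bash
python3 - <<'E'
from look import *
p=np.load("stand.npy");c,s=np.cos(p[2]),np.sin(p[2])
t=(p[0]-.175*c-.15*s,p[1]-.175*s+.15*c,.064)
goto(t)
pic("side","s9",230,145,120,120,5)
E
```

```text
t 10.7833 q [ 0.183  0.253 -0.512  0.804 -0.    -0.044] p [0.4934 0.0915 0.0741] F [ 1.1 -0.1  0.4] M [-0.01 -0.05 -0.  ] w 0.08525650723474015
[[-0.225  0.002 -0.974]
 [ 0.974  0.    -0.225]
 [-0.    -1.    -0.002]]
tool delta [0.0003 0.01   0.0052]
```

View pics/s9.png

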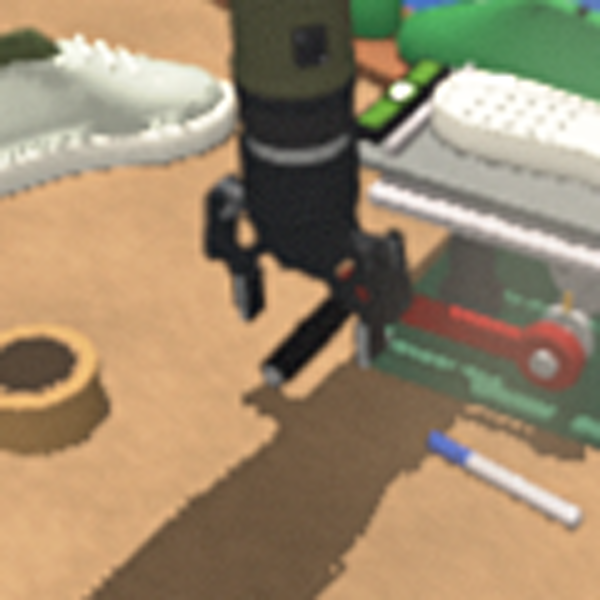

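Call:
apply_moves(
  steps=[0,0,0.01,0.005,0,0,0,1,0,0,0,0,0,0,1,0,0,0,0,0,0,1,0,0,0,0,0,0,1,0,0,0,0,0,0,1,0,0,0,0,0,0,1,0,0,0,0,0,0,1,0,0,0,0,0,0],
  newtons=50,
)

```text
time_s: 11.5
ee_pos: [0.4874, 0.0921, 0.0631]
tool_rot: [0.439, 0.555, -0.552, -0.441]
force: [-1.2, 6.4, 3.8]
gripper_width: 0.0226
```

```bash
python3 - <<'E'
from look import *
p=np.load("stand.npy");c,s=np.cos(p[2]),np.sin(p[2])
t=(p[0]-.175*c-.15*s,p[1]-.175*s+.15*c,.064)
goto(t)
pic("side","s10",230,145,120,120,5)
E
```

```text
t 11.5 q [ 0.184  0.256 -0.537  0.776  0.004 -0.044] p [0.4874 0.0921 0.0631] F [-1.2  6.4  3.8] M [1.23 0.33 0.12] w 0.022601620024588025
[[-0.226  0.    -0.974]
 [ 0.974  0.004 -0.226]
 [ 0.004 -1.    -0.001]]
tool delta [-0.0017 -0.0009 -0.0006]
```

View pics/s10.png

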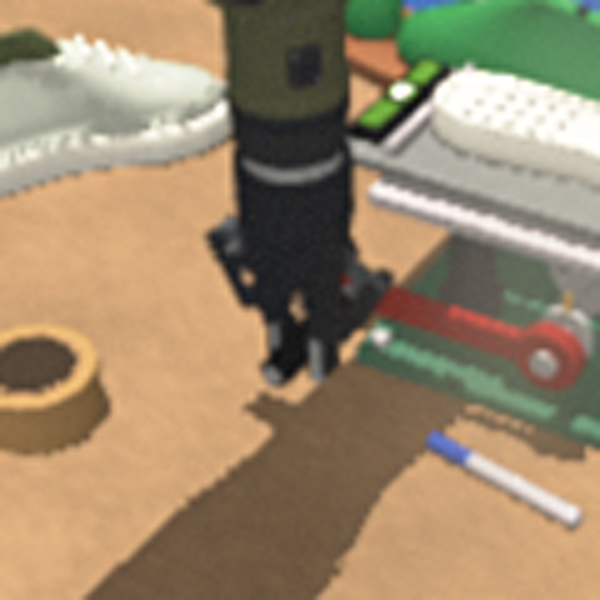

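Call:
apply_moves(
  steps=[1,-0.0008,-0.015,0,0,0,0,1,-0.0022,-0.0148,0,0,0,0,1,-0.0037,-0.0145,0,0,0,0,1,-0.0051,-0.0141,0,0,0,0,1,-0.0065,-0.0135,0,0,0,0,1,-0.0078,-0.0128,0,0,0,0,1,-0.0091,-0.0119,0,0,0,0,1,-0.0102,-0.011,0,0,0,0],
)

```text
time_s: 12.22
ee_pos: [0.4984, 0.0477, 0.1712]
tool_rot: [0.439, 0.555, -0.552, -0.44]
force: [3.7, 5.9, -3.8]
gripper_width: 0.0225
```

```bash
cat >> look.py <<'E'
def lever():
    p=np.load("stand.npy");c,s=np.cos(p[2]),np.sin(p[2])
    o,m=state();g=o["ee_pos"]-m[:,1]*.021;d=g[:2]-p[:2]
    x,y,z=c*d[0]+s*d[1],-s*d[0]+c*d[1],g[2]-.085
    print("stand x,y,z-85",x,y,z,"r",np.hypot(y,z),"theta",np.arctan2(z,y))
    f=m.T@o["force"];print("tool F",f.round(1))
    t=np.array([p[0]+c*x,p[1]+s*x,.085+.15]);print("to top: tool delta",(m.T@(t-g)).round(4))
E
python3 - <<'E'
from look import *
lever()
pic("side","s11",230,105,150,120,5)
E
```

```text
t 12.2167 q [ 0.093  0.16  -0.384  1.024  0.004 -0.136] p [0.4984 0.0477 0.1712] F [ 3.7  5.9 -3.8] M [ 1.05 -0.79  0.1 ] w 0.022508131747156213
[[-0.227  0.002 -0.974]
 [ 0.974  0.004 -0.227]
 [ 0.004 -1.    -0.003]]
stand x,y,z-85 -0.17541501934726414 0.10585291300888994 0.10719104421834665 r 0.15064779836787248 theta 0.7916790907252125
tool F [ 4.9  3.8 -5. ]
to top: tool delta [-0.1057 -0.0432 -0.0012]
```

View pics/s11.png

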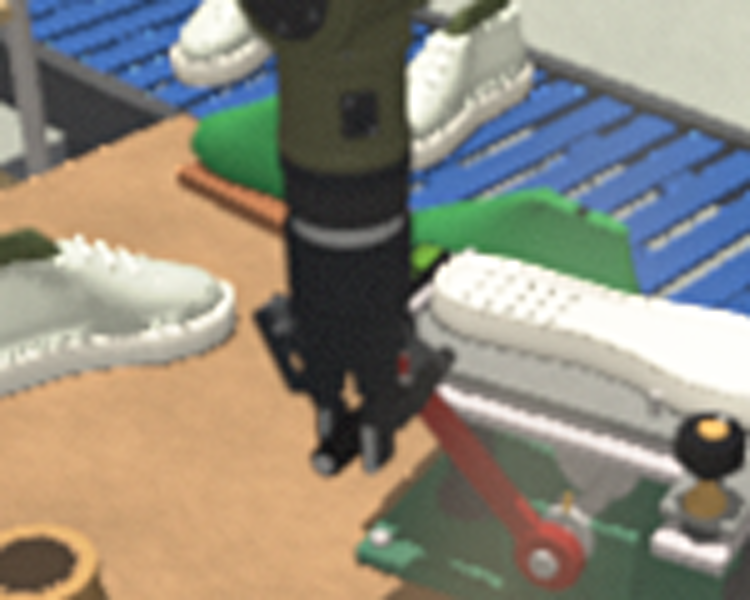

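Call:
apply_moves(
  steps=[1,-0.0113,-0.0099,0,0,0,0,1,-0.0122,-0.0087,0,0,0,0,1,-0.013,-0.0075,0,0,0,0,1,-0.0137,-0.0061,0,0,0,0,1,-0.0142,-0.0047,0,0,0,0,1,-0.0146,-0.0033,0,0,0,0,1,-0.0149,-0.0018,0,0,0,0,1,-0.0106,-0.0004,0,0,0,0],
)

```text
time_s: 12.93
ee_pos: [0.5239, -0.0546, 0.2132]
tool_rot: [0.44, 0.556, -0.551, -0.439]
force: [10.5, 8.9, -1.9]
gripper_width: 0.0224
```

Call:
apply_moves(
  steps=[1,0,0,0,0,0,0,1,0,0,0,0,0,0,1,0,0,0,0,0,0,1,0,0,0,0,0,0],
)

```text
time_s: 13.27
ee_pos: [0.524, -0.0549, 0.2131]
tool_rot: [0.441, 0.555, -0.552, -0.439]
force: [8.8, 4.3, -0.1]
gripper_width: 0.0225
```

```bash

python3 - <<'E'
from look import *
lever()
pic("side","s12",270,105,150,120,5);pic("top","t12",235,130,150,120,5)
E
```

```text
t 13.2667 q [-0.106  0.18  -0.262  1.124  0.003 -0.334] p [ 0.524  -0.0549  0.2131] F [ 8.8  4.3 -0.1] M [ 0.82 -1.62  0.11] w 0.022514070101968618
[[-0.226  0.006 -0.974]
 [ 0.974  0.002 -0.226]
 [ 0.001 -1.    -0.006]]
stand x,y,z-85 -0.17488317784017182 0.0001700142408581906 0.14912775541070133 r 0.1491278523236892 theta 1.5696562696222234
tool F [ 2.2  0.1 -9.5]
to top: tool delta [-0.0002 -0.0009 -0.    ]
```

View pics/s12.png

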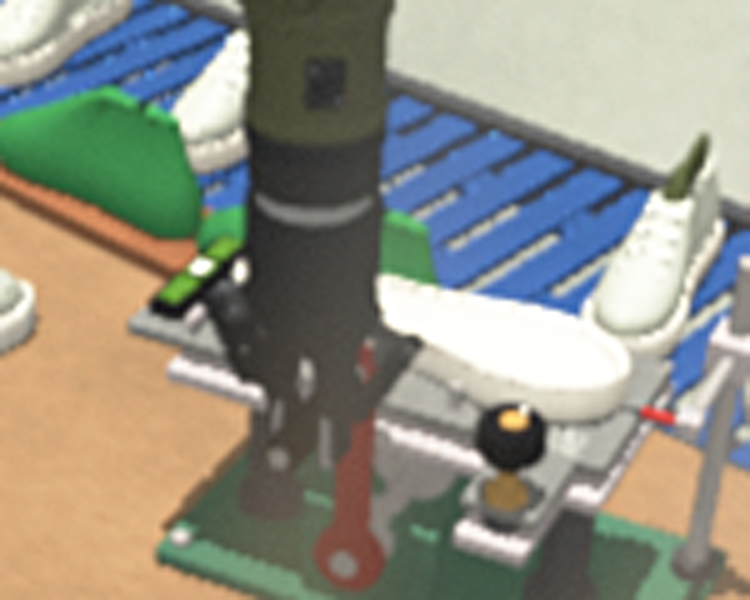

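View pics/t12.png

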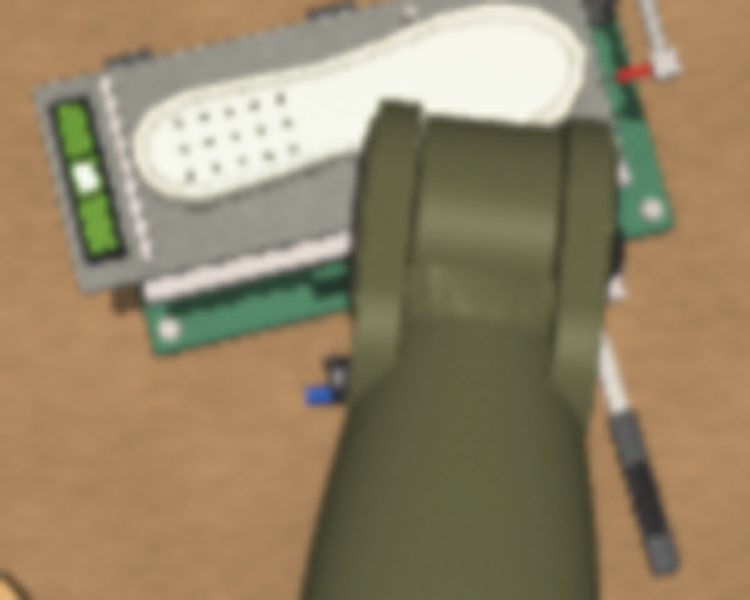

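```bash
python3 - <<'E'
from h import *
p=np.load("stand.npy");c,s=np.cos(p[2]),np.sin(p[2])
for x,z in((-.211,.235),(-.122,.085)):
  for y in(-.015,0,.015):
    q=proj("side",(p[0]+c*x-s*y,p[1]+s*x+c*y,z));print(x,y,(q-[270,105])*5)
from bench import job
E
```

```text
-0.211 -0.015 [298.26237709 462.1855553 ]
-0.211 0 [275.1465802  454.51720762]
-0.211 0.015 [252.27396497 446.9295321 ]
-0.122 -0.015 [358.25455789 574.21160968]
-0.122 0 [337.80731662 567.00344544]
-0.122 0.015 [317.54790067 559.86149432]
```

```bash
python3 - <<'E'
from bench import job
print(job.job_done())
E
```

```text
the job is handed in; nothing more can be done
None
```

I levelled the platform with the lever down, then swung the lever upright, and handed the job in at about 13.3 s while still holding the handle.

- **Levelling:** I turned the tilt knob about 2.45 rad clockwise. The bubble came to rest in the middle between its two lines, and I let the knob go there. After the lift it was still centred in the top picture.
- **Lever:** I gripped the black handle from above at 50 N and swung it along its arc. The arm's pose gives a lever angle of 1.57 rad. The side picture puts the handle end within about 2 mm (0.02 rad) of where an upright lever would have it.
- **Hold:** the fingers stood at 22.5 mm on the 24 mm handle. The net force on the tool was about 10 N, mostly along the handle's axis.
- **Bystanders:** the arm did not come near any of the loose objects. The last pictures were crops around the stand, and in them the knife and the visible end of the pen were in their starting places. I did not check the others at the end.

Two checks did not fully agree. The first stand fit, which assumed a centred base plate, missed the plate's corners by up to 6 px, so I fitted again without them; the rest then agreed within about 2 px. That fit also read the level lever as 0.04 rad instead of 0.

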